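# Spread a plier-type retaining ring and seat it in an arbor's groove

## Task

Secure the wooden wheel on its upright arbor with the larger of the two plier-type retaining rings: squeeze its two handles so that the jaws spread, slide the spread ring down over the arbor's head, and let it close in the groove between head and wheel. Leave the ring closed round the groove, lying flat on the wheel, and leave the smaller ring where it lies.

Things in the scene. Friction and masses are not known exactly. Their poses are not given: they have to be found in the camera images.
- clip: Larger ring, like reverse pliers, lying flat: two half-ring jaws of 8 mm steel rod, a hinge pin, two upright black barrel grips. 109 mm long, 60 wide, 70 g. Origin: bore centre, underside; x from grips to jaw tips, z up. Bore 20 mm closed. Hinge pin at x -45 mm, 20 high; mass centre near it. Grips: 14 mm diameter, 38 high from the underside, centred at x -87, y +-23 mm; squeezed: x -92, y +-7.
- clip_left (a joint): Spread of each jaw of the larger ring (both move together, mirrored): 0 closed, 0.35 rad at the stop, where each jaw has moved 16 mm out beside the bore. Pressing the grips together along the ring's y spreads the jaws; a spring shuts them when let go. It takes 3 N on each grip at first, 7 N at the stop: hold with about 20 N.
- groove (a point): On the upright arbor's axis, level with the wooden wheel's top face (bottom of the groove); z up. Fixed to the table: 110 mm square steel foot, wheel 110 mm diameter, 22 thick, its top 58 mm over the table. Above this point: groove (neck 18 mm diameter) from 0 to 24 mm, head 26 mm diameter from 24 to 36 mm, top edge chamfered.
- small_clip: Smaller ring of the same make, to be left alone: 71 mm long, 41 mm wide, grips 38 mm high. Origin: centre of its 12 mm bore, underside; x from grips to jaw tips.

How it is judged:
By the outcome, as a careful person would: the job done as asked, in the order asked, and still so for the second after the job is handed in, with the robot touching nothing.
It also fails if it takes over 38 s, if anything falls off the work surface, if the arm or the gripper's body presses on something with over 40 N, if the wrist force passes 120 N, or if a joint passes its speed limit or range.

## Robot

A 6-joint arm with a two-finger parallel gripper is mounted at the origin on a cart in front of the work surface, level with it; the furniture and walls round the work are solid. World frame = base frame: x ahead of the robot, y to its left, z up, the work surface at z = 0. Lengths are in mm, angles in rad, forces in N, time in s.
With the tool pointing down it reaches from about 200 to 875 mm from the base axis. Payload 3.4 kg.
Tool frame: the origin (TCP) lies at the very end of the fingers, on their centre line; the grasp point (between the pads) lies r.grip_point_offset behind it (r.grip_point_offset is the distance from the TCP to the grasp point, in mm); z points along the fingers, y is the direction in which the jaws open and shut (so a half turn about z gives the same grasp; the last joint's range is limited). The gripper opens to 94 mm and grips with 3 to 60 N. Pads are 16 mm wide; open, the fingers measure 119 mm over their backs; the gripper's body (75 mm by 177 mm) begins 78 mm behind the grasp point.
Start: joints at [1.212, 0.276, 1.505, -0, 1.361, -0.121], TCP at [135.466, 558.851, 205.493] pointing down, gripper open.
Joint ranges: [-2.89, 2.89], [-0.75, 2.08], [0.22, 2.7], [-1.18, 4.32], [0.11, 2.71], [-2.7, 2.7]. Speed limits (rad/s): [2.57, 2.57, 3.14, 3.14, 3.14, 3.14].

## Interface

Orientations are given as [roll, pitch, yaw] about the fixed x, y, z axes, in that order (R = Rz(yaw) Ry(pitch) Rx(roll)).
In Python, from bench import r gives the robot as it stands.
- The arm moves only by the tool carry_out, never from a script. Its arguments are lists of equal length, an entry for each row: "rotation": the turn, a rotation vector about the tool's x, y, z in degrees, a list of three; "offset": the shift along the tool's x, y, z in mm, a list of three; "claw": the finger opening in mm, from 0 to 94. A call has 1 to 5 rows; each row is the pose to reach, as a shift and turn from the pose commanded when the call began, along the tool's axes at that moment; what a row does not reach only later rows make up. A row lasts 1/10 s, in which the tool goes at most 50 mm and 8.59 degrees, less where a joint would pass 70% of its speed; a pose out of reach is approached as far as the arm can. A call with a gripper value outside its range is refused whole. The fingers move at their own pace and stop on an object; the grip force is fixed at half the most. Time passes only in rows, so rows that repeat a pose let the fingers close. It gives the time, the measured TCP pose, the force and the opening at its end, in the units of the state.
- r.sense(): the state, without advancing time (a new reading comes with each control period).
- r.grab_frame(name): name is "scene" or "top"; returns a dict with "image" (480x640x3 uint8, red, green, blue), "depth" (480x640 float32, mm along the optical axis (not along the pixel's ray), 0 where there is no reading), "mtx" (3x3 intrinsics, pixels), "position" and "attitude" of the camera in the world. Camera axes: x right, y down, z forward; pixel columns grow to the right and rows downward; lengths in mm; the calibration is good to about 2 mm. A picture is of the moment at which its call begins.
- r.job_done(): hands the job in, once; it reports no verdict.
The state is a dict: "t": time; "joint_pos": joint angles; "joint_vel": joint speeds; "tau": joint torques, N m; "position": TCP position; "ee_rot": TCP orientation; "ft_force": force on the tool from outside, world axes, zero at the start; "wrist_torque": the same for the moment, N m; "gripper_width": opening from 0.0 (shut) to 1.0 (fully open).
Only numpy, scipy, OpenCV 4.12 (cv2) and the standard library are available. Lean on these libraries where they do the work, as an engineer would, in place of code of your own. Each camera call takes 0.05 s, during which the arm holds its last target. There are 200 camera calls.

## Working session

There is one attempt and no reset: what is moved stays moved. The work goes in short steps, Python scripts to look and compute and a tool call to move; the robot and the scene stay as the last step left them, time stands still between calls to the robot, and variables do not carry over. Pictures are saved under pics/ and viewed, about 8 in all and at most 12, crops included, and the job is handed in when it is done.

Besides the shell and the picture viewer there is one more tool, called after "Emit:" by a JSON object that holds its "method" and its "body", one argument or row to a line. carry_out: Moves the arm, as the interface text tells. Its arguments: {"type":"object","properties":{"rotation":{"type":"array","items":{"type":"array","items":{"type":"number"}}},"offset":{"type":"array","items":{"type":"array","items":{"type":"number"}}},"claw":{"type":"array","items":{"type":"number"}}},"required":["rotation","offset","claw"]}

```bash
mkdir -p pics; ls; python3 - <<'E'
from bench import r
import cv2,numpy as np
s=r.sense();print(s, r.grip_point_offset)
for n in("top","scene"):
    f=r.grab_frame(n);np.savez(f'pics/{n}0.npz',**f)
    cv2.imwrite(f'pics/{n}0.png',f['image'][:,:,::-1]);print(n,f['mtx'].tolist(),f['position'],f['attitude'])
E
```

```text
pics
{'t': 0.0, 'joint_pos': array([ 1.21201899e+00,  2.76576247e-01,  1.50607800e+00, -3.73534980e-05,
        1.36067890e+00, -1.21023661e-01]), 'joint_vel': array([-0.0001155 ,  0.00105273,  0.00116483,  0.00066404, -0.00024699,
       -0.00027649]), 'tau': array([-1.08759526e-03, -4.04584551e+01, -2.37218535e+01,  7.01200264e-02,
        3.46275209e-02, -1.45780191e-04]), 'position': array([135.26505696, 558.30666441, 204.63739172]), 'ee_rot': array([-3.13986048e+00, -1.73876120e-04,  2.90384665e+00]), 'ft_force': array([-0.2985977 , -0.16103726,  0.00932658]), 'wrist_torque': array([-0.01876087, -0.06761947, -0.01343769]), 'gripper_width': 0.9983432564364949} 18.8
top [[475.571564173301, 0.0, 319.7149053689027], [0.0, 475.571564173301, 239.8913523618255], [0.0, 0.0, 1.0]] [ 422.04390589 -104.94129671  905.90274336] [-3.0420877  -0.02270805 -1.5717655 ]
scene [[471.9154985619297, 0.0, 320.3623145791757], [0.0, 471.9154985619297, 237.66483730024947], [0.0, 0.0, 1.0]] [-105.17860399  415.47674694  601.88071869] [-2.1698562  -0.01857408 -2.28529608]
```

View pics/top0.png

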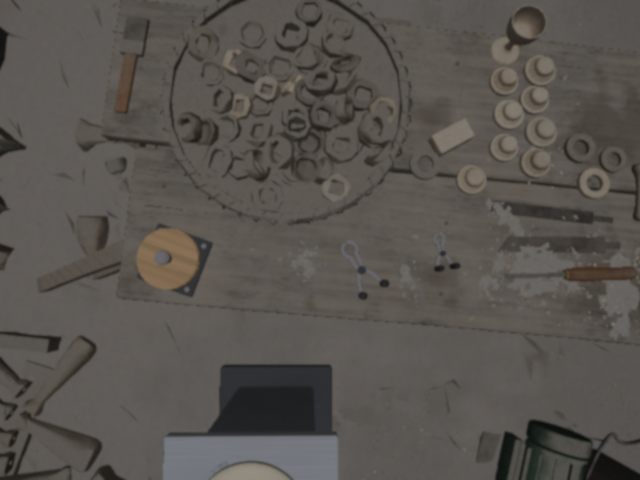

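View pics/scene0.png

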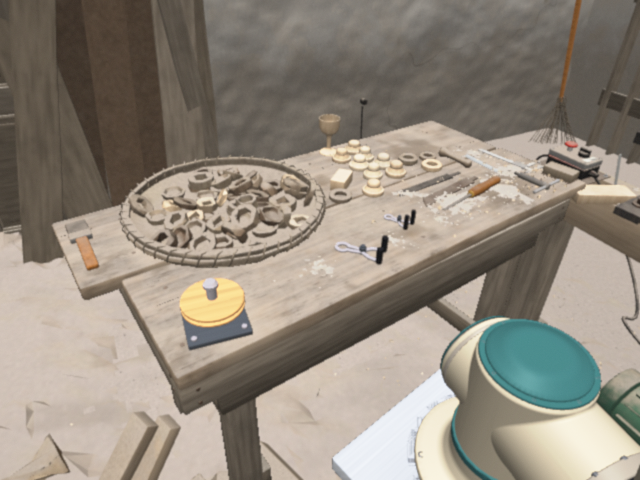

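Top view: wheel at about (168,258), large ring with bore at about (350,249), hinge (361,269) and grips (362,296)/(384,283). The small ring is at (443,250).

```bash
cat > h.py <<'E'
import numpy as np,cv2
from scipy.spatial.transform import Rotation as R
def ray(f,u,v,z):
    d=R.from_euler('xyz',f['attitude']).as_matrix()@np.linalg.inv(f['mtx'])@np.array([u,v,1.])
    p=f['position'];return p+d*(z-p[2])/d[2]
def proj(f,P):
    c=R.from_euler('xyz',f['attitude']).as_matrix().T@(np.array(P)-f['position']);c=f['mtx']@c;return c[:2]/c[2]
def crop(f,x0,y0,x1,y1,k,name):
    cv2.imwrite(name,cv2.resize(f['image'][y0:y1,x0:x1,::-1],None,fx=k,fy=k,interpolation=cv2.INTER_CUBIC))
E
python3 - <<'E'
from h import *
f=dict(np.load('pics/top0.npz'));s=dict(np.load('pics/scene0.npz'))
g=cv2.imread('pics/top0.png');a=cv2.resize(g[230:310,330:400],None,fx=6,fy=6,interpolation=3);b=cv2.resize(g[215:305,125:220],None,fx=4,fy=4,interpolation=3)
g2=cv2.imread('pics/scene0.png');c=cv2.resize(g2[225:275,325:400],None,fx=5,fy=5,interpolation=3);d=cv2.resize(g2[270:350,175:255],None,fx=3,fy=3,interpolation=3)
out=np.zeros((600,800,3),np.uint8)
out[:480*1,:420]=a[:480];out[:360,420:800]=b
h=cv2.convertScaleAbs
out[360:600,420:660]=d
out=cv2.convertScaleAbs(out,alpha=1.7)
cv2.imwrite('pics/c1.png',out)
gray=g.max(2).astype(int)
# black grips
m=(gray<28).astype(np.uint8);m[:, :330]=0;m[:,470:]=0;m[:230]=0;m[310:]=0
n,l,st,ce=cv2.connectedComponentsWithStats(m)
for i in range(1,n):
    if st[i,4]>5:print('top',ce[i],st[i,4],ray(f,*ce[i],38),f['depth'][int(ce[i][1]),int(ce[i][0])])
hsv=cv2.cvtColor(g,cv2.COLOR_BGR2HSV)
m=((hsv[...,1]>110)&(hsv[...,0]<30)).astype(np.uint8);m[:215]=0;m[305:]=0;m[:,:130]=0;m[:,215:]=0
c=max(cv2.findContours(m,0,1)[0],key=cv2.contourArea);e=cv2.fitEllipse(cv2.convexHull(c));print(e,ray(f,*e[0],58))
x0,y0,w,hh=cv2.boundingRect(c)
d=f['depth'];mm=(d>0)&(hsv[...,1]<90);mm[:y0+10]=0;mm[y0+hh-10:]=0;mm[:,:x0+10]=0;mm[:,x0+w-10:]=0
v,u=np.where(mm);print(u.mean(),v.mean(),len(u),ray(f,u.mean(),v.mean(),90),np.percentile(d[mm],[5,50]))
E
```

```text
top [452.8 266. ] 10 [ 460.83267842 -369.12162357   38.        ] 891.2625Traceback (most recent call last):
  File "<stdin>", line 19, in <module>
ValueError: max() iterable argument is empty
```

View pics/c1.png

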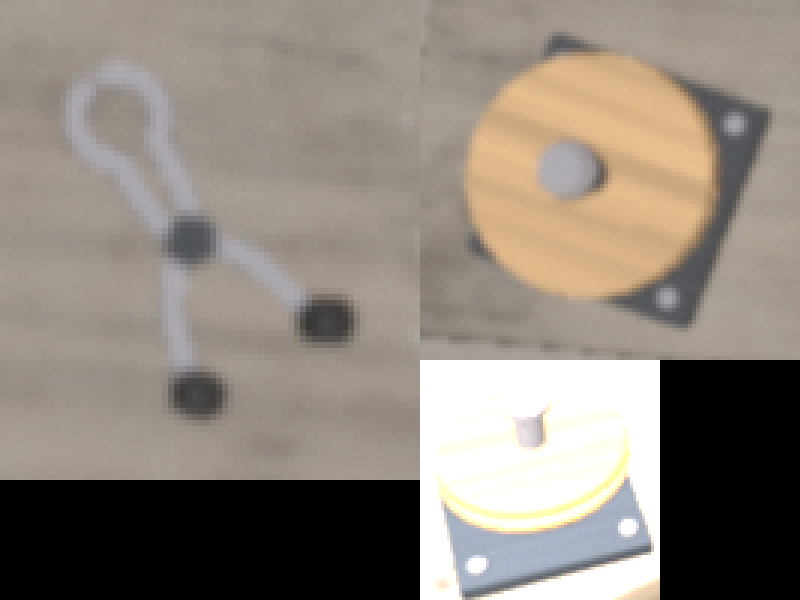

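Crop shows the grip tops at (384.5,283.3) and (363,295.8), bore (349.7,249.5), hinge (361.7,270), head top (162,257) and wheel centre (168,259).

```bash
python3 - <<'E'
from h import *
f=dict(np.load('pics/top0.npz'));s=dict(np.load('pics/scene0.npz'))
P={k:ray(f,*a) for k,a in dict(g1=(384.5,283.3,36),g2=(363,295.8,36),bore=(349.7,249.5,5),hinge=(361.7,270,20),head=(162,257,94),wheel=(168,259,58)).items()}
for k in P:print(k,P[k].round(1),proj(s,P[k]).round(1))
for k,a in dict(g1=(384.5,283.3),g2=(363,295.8),head=(162,257),wheel=(175,262),table=(300,290)).items():
    d=f['depth'][int(round(a[1])),int(round(a[0]))]
    w=f['position']+R.from_euler('xyz',f['attitude']).as_matrix()@np.linalg.inv(f['mtx'])@np.array([*a,1])*d
    print(k,w.round(1))
for i,j in(('hinge','bore'),('g','bore')):
    a=(P['g1']+P['g2'])/2 if i=='g' else P[i]
    q=P[j]-a;print(i,a.round(1),np.degrees(np.arctan2(q[1],q[0])),np.hypot(*q[:2]))
q=P['g2']-P['g1'];print(np.degrees(np.arctan2(q[1],q[0]))-90,np.hypot(*q[:2]))
# head in scene view
g=cv2.cvtColor(s['image'],cv2.COLOR_RGB2HSV);m=(g[270:310,195:225,1]<70)
print((g[276:306:2,195:225:2,1]))
E
```

```text
g1 [ 429.3 -243.1   36. ] [384.2 237. ]
g2 [ 406.7 -203.5   36. ] [379.3 248.6]
bore [ 493.7 -182.6    5. ] [342.4 245.8]
hinge [ 454.2 -203.4   20. ] [362.4 244.7]
head [473.6 144.3  94. ] [210.9 279.3]
wheel [472.3 144.7  58. ] [213.4 296. ]
g1 [ 429.3 -243.    36.7]
g2 [ 406.7 -203.5   36.7]
head [473.7 144.7  92.6]
wheel [466.9 131.6  60.1]
table [417.1 -88.1  -4. ]
hinge [ 454.2 -203.4   20. ] 27.812780984909374 44.67033018236669
g [ 418.  -223.3   36. ] 28.31793879112463 85.98264423240852
29.74778999017974 45.62869096499277
[[ 36  33  36  38  39  38  39  42  41  39  42  41  43  43  41]
 [ 35  35  36  39  42  46  19  11  11  38  88  96  95  86  72]
 [ 34  37  49  75  91  30   8   9   8   9  34  92 103 101 101]
 [ 66  91 103 105  54   8   7   7   8   7  10  52 102 101 103]
 [ 99 102 103  97  11   9   7   8   7  11  10  36 108 103 100]
 [100 102 102 104  18  10   8  10   8  11  13  79 100  95  97]
 [105 105 103 103  91   8   7   8   9   8  17 108  97  96  98]
 [101 101  98  98  99  94   9  12  10  11  33 110 107 110 110]
 [ 97  98 100  99  98 104  15  10  12  10  17 114 110 110 108]
 [101 101 104 107 109 110  23   9  12   8  12 111 104 102  99]
 [109 110 111 110 109 109  52   9  11  10   7 106  97  98  98]
 [107 107 104 104 101 100  92   9  10   8  65 105 100 101 100]
 [101  97  97  96  96  99 101  95  88 100 105 103 103 102 106]
 [ 96  97  99 100 100 101 102 102 103 104 104 107 110 109 106]
 [100 102 102 102 102 103 104 107 108 109 108 107 106 105 103]]
```

```bash
cat > go.py <<'E'
import sys
from bench import r
from h import *
x,y,z,yaw=map(float,sys.argv[1:5]);s=r.sense()
A=R.from_euler('xyz',s['ee_rot']);B=R.from_euler('xyz',[np.pi,0,np.radians(yaw)])
d=np.array([x,y,z])-s['position']
print('t',s['t'],'pos',s['position'].round(1),'rpy',np.degrees(s['ee_rot']).round(1),'F',s['ft_force'].round(1),'w',round(s['gripper_width']*94,1),'j6',s['joint_pos'][5].round(2))
print('offset',A.inv().apply(d).round(1),'rot',np.degrees((A.inv()*B).as_rotvec()).round(1),'dist',np.linalg.norm(d).round())
E
python3 go.py 415.5 -224.8 150 28.5
```

```text
t 0.1 pos [135.3 558.4 204.7] rpy [-179.9   -0.   166.4] F [-0.5 -0.1  0.1] w 94.0 j6 -0.12
offset [-456.8 -695.    55.7] rot [-1.000e-01  1.000e-01  1.379e+02] dist 834.0
```

Emit:
{"method": "carry_out", "body": {
  "rotation": [
    [0, 0, 8],
    [0, 0, 16],
    [0, 0, 24],
    [0, 0, 32],
    [0, 0, 40]
  ],
  "offset": [
    [-27, -41, 0],
    [-54, -82, 0],
    [-81, -123, 0],
    [-108, -164, 0],
    [-135, -205, 0]
  ],
  "claw": [94, 94, 94, 94, 94]
}}

```text
t: 0.6
position: [218.3, 325.8, 205.1]
ee_rot: [-3.141, 0.0, 2.201]
ft_force: [1.1, 0.5, 0.2]
gripper_width: 0.999
```

```bash
python3 go.py 415.5 -224.8 150 28.5
```

```text
t 0.6 pos [218.3 325.8 205.1] rpy [-180.     0.   126.1] F [1.1 0.5 0.2] w 93.9 j6 0.17
offset [-561.  -165.2   55.4] rot [ 0.   0.  97.6] dist 587.0
```

Emit:
{"method": "carry_out", "body": {
  "rotation": [
    [0, 0, 8.4],
    [0, 0, 16.8],
    [0, 0, 25.2],
    [0, 0, 33.6],
    [0, 0, 42]
  ],
  "offset": [
    [-46, -14, 0],
    [-92, -28, 0],
    [-138, -42, 0],
    [-184, -56, 0],
    [-230, -70, 0]
  ],
  "claw": [94, 94, 94, 94, 94]
}}

```text
t: 1.1
position: [298.3, 99.4, 205.5]
ee_rot: [3.141, -0.0, 1.467]
ft_force: [1.2, 0.7, -0.0]
gripper_width: 1.0
```

```bash
python3 go.py 415.5 -224.8 150 28.5
```

```text
t 1.1 pos [298.3  99.4 205.5] rpy [180.   -0.   84.1] F [ 1.2  0.7 -0. ] w 94.0 j6 0.2
offset [-310.4  150.1   55.5] rot [ 0.  -0.  55.6] dist 349.0
```

Emit:
{"method": "carry_out", "body": {
  "rotation": [
    [0, 0, 8],
    [0, 0, 16],
    [0, 0, 24],
    [0, 0, 32],
    [0, 0, 40]
  ],
  "offset": [
    [-44, 21, 6],
    [-88, 42, 12],
    [-132, 63, 18],
    [-176, 84, 24],
    [-220, 106, 30]
  ],
  "claw": [94, 94, 94, 94, 94]
}}

```text
t: 1.6
position: [382.2, -130.2, 175.1]
ee_rot: [-3.141, -0.0, 0.767]
ft_force: [1.1, 1.0, 1.2]
gripper_width: 1.001
```

```bash
python3 go.py 415.5 -224.8 100 28.5
```

```text
t 1.6 pos [ 382.2 -130.2  175.1] rpy [-180.   -0.   44.] F [1.1 1.  1.2] w 94.1 j6 0.3
offset [-41.7  91.2  75.1] rot [-0.  -0.  15.5] dist 125.0
```

Emit:
{"method": "carry_out", "body": {
  "rotation": [
    [0, 0, 7],
    [0, 0, 15.5],
    [0, 0, 15.5],
    [0, 0, 15.5],
    [0, 0, 15.5]
  ],
  "offset": [
    [-14, 30, 20],
    [-28, 60, 45],
    [-41.7, 91.2, 60],
    [-41.7, 91.2, 75],
    [-41.7, 91.2, 75]
  ],
  "claw": [94, 94, 94, 94, 94]
}}

```text
t: 2.1
position: [414.7, -222.2, 98.1]
ee_rot: [-3.136, 0.002, 0.502]
ft_force: [-1.0, -0.3, 0.9]
gripper_width: 1.001
```

```bash
python3 go.py 415.5 -224.8 4 28.5; python3 - <<'E'
from bench import r
from h import *
f=r.grab_frame('scene');crop(f,310,180,430,270,6,'pics/s1.png')
E
```

```text
t 2.1 pos [ 414.7 -222.2   98.1] rpy [-1.797e+02  1.000e-01  2.880e+01] F [-1.  -0.3  0.9] w 94.1 j6 0.43
offset [-0.3  3.2 94.1] rot [-0.3  0.1  0.3] dist 94.0
```

View pics/s1.png

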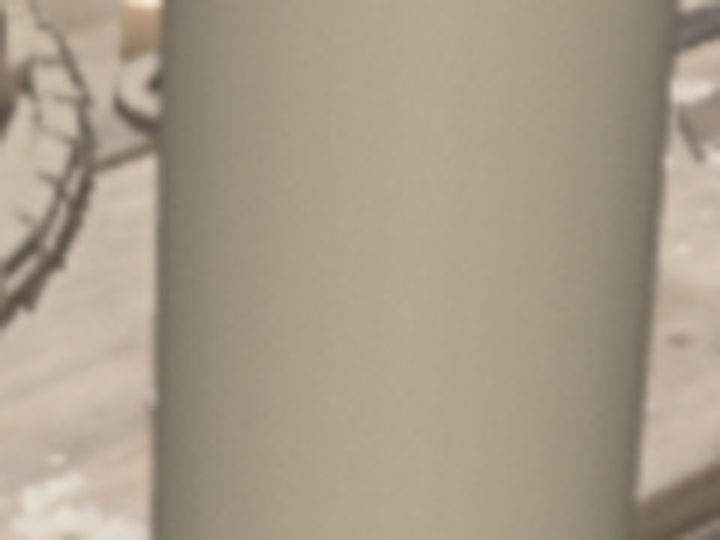

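The arm hides the ring from the scene camera. The estimates agree, so I'll descend.

Emit:
{"method": "carry_out", "body": {
  "rotation": [
    [0, 0, 0],
    [0, 0, 0],
    [0, 0, 0],
    [0, 0, 0],
    [0, 0, 0]
  ],
  "offset": [
    [0, 0, 0],
    [0, 0, 30],
    [0, 0, 60],
    [0, 0, 85],
    [0, 0, 94]
  ],
  "claw": [94, 94, 94, 94, 94]
}}

```text
t: 2.65
position: [415.4, -221.2, 5.6]
ee_rot: [-3.14, 0.001, 0.505]
ft_force: [0.8, -0.5, -0.1]
gripper_width: 1.0
```

Emit:
{"method": "carry_out", "body": {
  "rotation": [
    [0, 0, 0],
    [0, 0, 0],
    [0, 0, 0],
    [0, 0, 0]
  ],
  "offset": [
    [0, 0, 0],
    [0, 0, 0],
    [0, 0, 0],
    [0, 0, 0]
  ],
  "claw": [85, 75, 66, 60]
}}

```text
t: 3.05
position: [417.1, -223.1, 7.6]
ee_rot: [3.139, -0.001, 0.504]
ft_force: [0.5, -0.2, 1.1]
gripper_width: 0.694
```

```bash
python3 go.py 415.5 -224.8 5 28.5; python3 - <<'E'
from bench import r
from h import *
f=r.grab_frame('top');crop(f,320,220,420,310,6,'pics/t2.png')
E
```

```text
t 3.05 pos [ 417.1 -223.1    7.6] rpy [ 1.799e+02 -1.000e-01  2.890e+01] F [ 0.5 -0.2  1.1] w 65.3 j6 0.43
offset [-2.3  0.7  2.6] rot [ 0.1 -0.1  0.4] dist 4.0
```

View pics/t2.png

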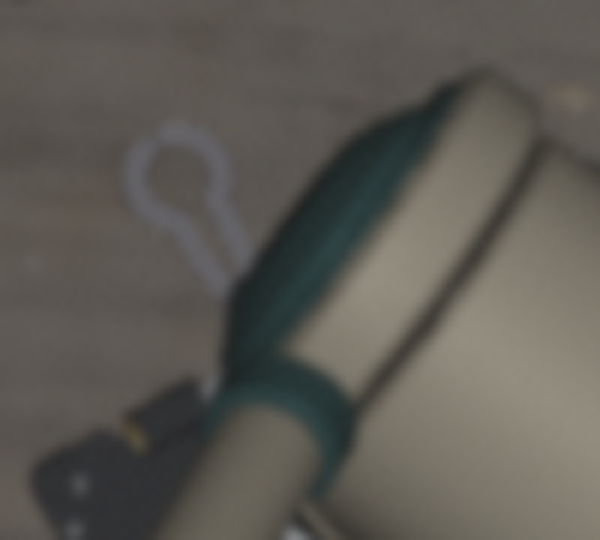

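Bore is visible at (349.5,249.5), unmoved. Make a small correction, then squeeze.

Emit:
{"method": "carry_out", "body": {
  "rotation": [
    [0, 0, 0],
    [0, 0, 0],
    [0, 0, 0],
    [0, 0, 0],
    [0, 0, 0]
  ],
  "offset": [
    [-1.5, 0, 2],
    [-1.5, 0, 2],
    [-1.5, 0, 2],
    [-1.5, 0, 2],
    [-1.5, 0, 2]
  ],
  "claw": [60, 55, 45, 35, 25]
}}

```text
t: 3.6
position: [415.2, -224.0, 4.8]
ee_rot: [3.14, 0.0, 0.504]
ft_force: [-2.3, -3.0, 5.0]
gripper_width: 0.369
```

Emit:
{"method": "carry_out", "body": {
  "rotation": [
    [0, 0, 0],
    [0, 0, 0],
    [0, 0, 0],
    [0, 0, 0],
    [0, 0, 0]
  ],
  "offset": [
    [0, 0, 0],
    [0, 0, 0],
    [0, 0, 0],
    [0, 0, 0],
    [0, 0, 0]
  ],
  "claw": [15, 10, 5, 5, 5]
}}

```text
t: 4.1
position: [415.5, -224.1, 4.9]
ee_rot: [3.14, -0.0, 0.504]
ft_force: [-0.8, -2.9, 5.4]
gripper_width: 0.278
```

```bash
python3 go.py 415.5 -224.8 5 28.5; python3 - <<'E'
from bench import r
from h import *
f=r.grab_frame('top');np.savez('pics/t3.npz',**f);crop(f,320,220,420,310,6,'pics/t3.png')
E
```

```text
t 4.1 pos [ 415.5 -224.1    4.9] rpy [179.9  -0.   28.9] F [-0.8 -2.9  5.4] w 26.1 j6 0.43
offset [-0.3  0.7 -0.1] rot [ 0.1 -0.   0.4] dist 1.0
```

View pics/t3.png

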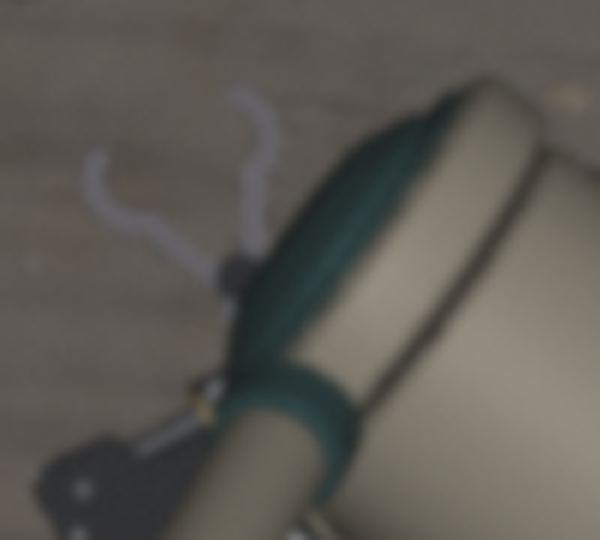

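Jaws are spread: hinge at (359.3,265.8), tips at (336.2,246.3) and (360,236.2).

```bash
python3 - <<'E'
from h import *
f=dict(np.load('pics/t3.npz'));T=np.array([415.5,-224.1])
h=ray(f,359.3,265.8,20);a=ray(f,336.2,246.3,5);b=ray(f,360,236.2,5);m=(a+b)/2
q=(m-h)[:2];th=np.arctan2(q[1],q[0]);u=q/np.hypot(*q)
for k in('h','a','b','m'):print(k,eval(k).round(1))
print(np.degrees(th),np.hypot(*q),np.hypot(*(a-b)[:2]))
# perpendicular to tip line
t=(b-a)[:2];print(np.degrees(np.arctan2(t[1],t[0]))+90)
bore=h[:2]+45*u;print('bore',bore)
y=np.radians(28.9);Rm=np.array([[np.cos(y),np.sin(y)],[np.sin(y),-np.cos(y)]])
print('bore in tool xy',Rm.T@(bore-T),'hinge',Rm.T@(h[:2]-T))
E
```

```text
h [ 462. -199.   20.]
a [ 499.8 -156.9    5. ]
b [ 519.2 -202.4    5. ]
m [ 509.5 -179.6    5. ]
22.16091990447252 51.25597015712475 49.534889102870736
23.057030981965454
bore [ 503.67790791 -182.00933872]
bore in tool xy [97.53830553  5.76594862] hinge [52.84921773  0.48528285]
```

Emit:
{"method": "carry_out", "body": {
  "rotation": [
    [0, 0, 0],
    [0, 0, 0],
    [0, 0, 0],
    [0, 0, 0],
    [0, 0, 0]
  ],
  "offset": [
    [0, 0, -15],
    [0, 0, -40],
    [0, 0, -75],
    [0, 0, -110],
    [0, 0, -140]
  ],
  "claw": [5, 5, 5, 5, 5]
}}

```text
t: 4.65
position: [414.8, -222.4, 145.4]
ee_rot: [-3.14, -0.001, 0.504]
ft_force: [0.3, -0.3, -0.3]
gripper_width: 0.28
```

```bash
python3 go.py 384.5 102.5 145 28.5
```

```text
t 4.65 pos [ 414.8 -222.4  145.4] rpy [-179.9   -0.    28.9] F [ 0.3 -0.3 -0.3] w 26.3 j6 0.43
offset [ 130.3 -299.2    0.9] rot [-0.1 -0.   0.4] dist 326.0
```

Emit:
{"method": "carry_out", "body": {
  "rotation": [
    [0, 0, 0],
    [0, 0, 0],
    [0, 0, 0],
    [0, 0, 0],
    [0, 0, 0]
  ],
  "offset": [
    [8, -18, 0],
    [21, -48, 0],
    [36, -83, 0],
    [51, -118, 0],
    [66, -153, 0]
  ],
  "claw": [5, 5, 5, 5, 5]
}}

```text
t: 5.15
position: [397.8, -55.4, 143.8]
ee_rot: [-3.139, 0.0, 0.503]
ft_force: [0.7, 0.2, -0.7]
gripper_width: 0.281
```

Emit:
{"method": "carry_out", "body": {
  "rotation": [
    [0, 0, 0],
    [0, 0, 0],
    [0, 0, 0],
    [0, 0, 0],
    [0, 0, 0]
  ],
  "offset": [
    [15, -35, 0],
    [30, -70, 0],
    [45, -105, 0],
    [58, -135, 0],
    [64, -147, 0]
  ],
  "claw": [5, 5, 5, 5, 5]
}}

```text
t: 5.65
position: [382.1, 105.1, 143.8]
ee_rot: [-3.139, 0.001, 0.506]
ft_force: [-0.6, -0.2, -0.1]
gripper_width: 0.277
```

Emit:
{"method": "carry_out", "body": {
  "rotation": [
    [0, 0, 0],
    [0, 0, 0]
  ],
  "offset": [
    [0, 0, 0],
    [0, 0, 0]
  ],
  "claw": [5, 5]
}}

```text
t: 5.85
position: [383.4, 102.2, 144.0]
ee_rot: [-3.141, 0.001, 0.505]
ft_force: [1.1, -0.7, -0.1]
gripper_width: 0.283
```

```bash
python3 go.py 384.5 102.5 145 28.5; python3 - <<'E'
from bench import r
from h import *
f=r.grab_frame('top');np.savez('pics/t4.npz',**f);s=r.grab_frame('scene');np.savez('pics/s4.npz',**s)
a=cv2.resize(f['image'][200:300,110:240],None,fx=5,fy=5,interpolation=3)[:,:,::-1]
a=cv2.convertScaleAbs(a,alpha=1.6)
cv2.imwrite('pics/t4.png',a)
crop(s,140,220,300,340,5,'pics/s4.png')
E
```

```text
t 5.85 pos [383.4 102.2 144. ] rpy [-1.80e+02  1.00e-01  2.89e+01] F [ 1.1 -0.7 -0.1] w 26.6 j6 1.15
offset [ 1.1  0.3 -1. ] rot [-0.   0.1  0.4] dist 2.0
```

View pics/t4.png

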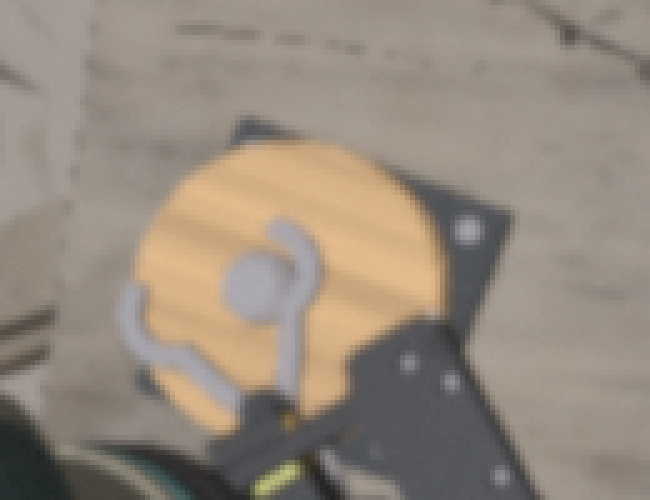

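View pics/s4.png

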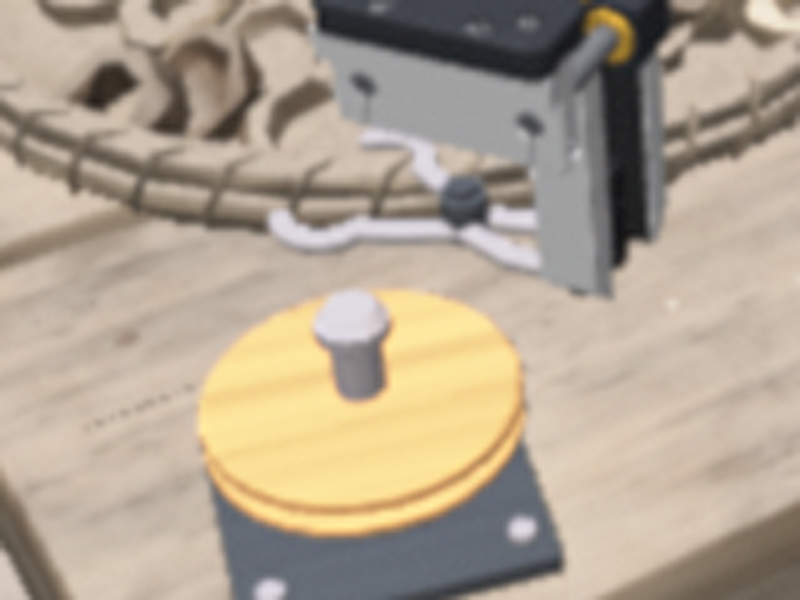

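Top view: tips at (136.6,258) and (165.4,245.6), head at (161.6,257.2). Scene view: tips at (195,262.4) and (213,247), hinge (232.6,260). The ring hangs level-ish above the head.

```bash
cat > tri.py <<'E'
from h import *
def tri(f,a,s,b):
    M=[np.c_[R.from_euler('xyz',q['attitude']).as_matrix().T,-R.from_euler('xyz',q['attitude']).as_matrix().T@q['position']] for q in(f,s)]
    X=cv2.triangulatePoints(f['mtx']@M[0],s['mtx']@M[1],np.array(a,float)[:,None],np.array(b,float)[:,None]);return (X[:3]/X[3]).ravel()
E
python3 - <<'E'
from tri import *
f=dict(np.load('pics/t4.npz'));s=dict(np.load('pics/s4.npz'))
a=tri(f,(136.6,258),s,(195,262.4));b=tri(f,(165.4,245.6),s,(213,247));print('tri',a.round(1),b.round(1),((a+b)/2).round(1))
hd=ray(f,161.6,257.2,94);print('head',hd)
a,b=ray(f,136.6,258,143),ray(f,165.4,245.6,143);m=(a+b)/2;print(a,b,m,np.hypot(*(a-b)[:2]))
t=b-a;th=np.arctan2(t[1],t[0])+np.pi/2;print(np.degrees(th))
u=np.array([np.cos(th),np.sin(th)])
bore=m[:2]-7*u  # tip centre line at ring x~+7
print('bore',bore,'hinge',ray(s,232.6,260,157), bore-45*u)
e=hd[:2]+0-bore;y=np.radians(28.9)
print('move world',e,'in ring',e@u,e@[-u[1],u[0]],'tool',e@[np.cos(y),np.sin(y)],e@[np.sin(y),-np.cos(y)])
E
```

```text
tri [468.9 169.  144.4] [489.  124.7 143.2] [478.9 146.8 143.8]
head [473.23413853 144.97511669  94.        ]
[468.85058691 169.3760374  143.        ] [488.71817894 124.45160852 143.        ] [478.78438292 146.91382296 143.        ] 49.12153827827745
23.857158042232374
bore [472.38248646 144.08261797] hinge [421.81674372 128.09874678 157.        ] [431.22743778 125.88201447]
move world [0.85165207 0.89249872] in ring 1.139862170294138 0.4717832585271669 tool 1.1769200836263916 -0.3697625279162576
```

Centred within about 1 mm and level. Descending.

Emit:
{"method": "carry_out", "body": {
  "rotation": [
    [0, 0, 0],
    [0, 0, 0],
    [0, 0, 0],
    [0, 0, 0],
    [0, 0, 0]
  ],
  "offset": [
    [0, 0, 10],
    [0, 0, 22],
    [0, 0, 34],
    [0, 0, 40],
    [0, 0, 45]
  ],
  "claw": [5, 5, 5, 5, 5]
}}

```text
t: 6.45
position: [383.7, 101.7, 98.7]
ee_rot: [-3.141, 0.001, 0.503]
ft_force: [-0.5, -0.5, 0.2]
gripper_width: 0.277
```

Emit:
{"method": "carry_out", "body": {
  "rotation": [
    [0, 0, 0],
    [0, 0, 0],
    [0, 0, 0],
    [0, 0, 0],
    [0, 0, 0]
  ],
  "offset": [
    [0, 0, 6],
    [0, 0, 12],
    [0, 0, 20],
    [0, 0, 28],
    [0, 0, 32]
  ],
  "claw": [5, 5, 5, 5, 5]
}}

```text
t: 6.95
position: [383.4, 102.2, 66.6]
ee_rot: [-3.141, 0.001, 0.504]
ft_force: [-0.4, 0.5, -0.7]
gripper_width: 0.279
```

```bash
python3 go.py 384 102.2 64 28.9; python3 - <<'E'
from bench import r
from h import *
f=r.grab_frame('top');np.savez('pics/t5.npz',**f);s=r.grab_frame('scene');np.savez('pics/s5.npz',**s)
a=cv2.resize(f['image'][220:290,125:205],None,fx=5,fy=5,interpolation=3)[:,:,::-1]
a=cv2.convertScaleAbs(a,alpha=1.6)
b=cv2.resize(s['image'][255:325,165:245],None,fx=5,fy=5,interpolation=3)[:,:,::-1]
cv2.imwrite('pics/c5.png',np.hstack([a,b]))
E
```

```text
t 6.95 pos [383.4 102.2  66.6] rpy [-1.80e+02  1.00e-01  2.89e+01] F [-0.4  0.5 -0.7] w 26.3 j6 1.15
offset [0.5 0.3 2.6] rot [-0.   0.1 -0. ] dist 3.0
```

View pics/c5.png

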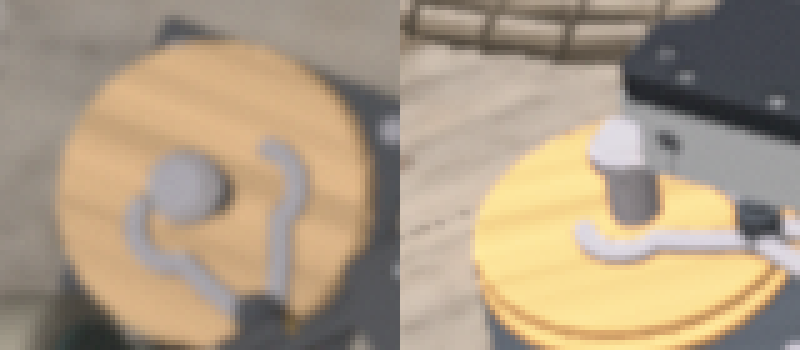

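The spread ring is round the neck just above the wheel, with the jaws either side. Lower 2.5 mm, then open.

Emit:
{"method": "carry_out", "body": {
  "rotation": [
    [0, 0, 0],
    [0, 0, 0],
    [0, 0, 0],
    [0, 0, 0],
    [0, 0, 0]
  ],
  "offset": [
    [0, 0, 2.5],
    [0, 0, 2.5],
    [0, 0, 2.5],
    [0, 0, 2.5],
    [0, 0, 2.5]
  ],
  "claw": [5, 5, 33, 40, 48]
}}

```text
t: 7.55
position: [384.1, 102.2, 65.1]
ee_rot: [3.141, -0.0, 0.504]
ft_force: [-0.2, -0.0, -1.1]
gripper_width: 0.475
```

Emit:
{"method": "carry_out", "body": {
  "rotation": [
    [0, 0, 0],
    [0, 0, 0],
    [0, 0, 0],
    [0, 0, 0],
    [0, 0, 0]
  ],
  "offset": [
    [0, 0, 0],
    [0, 0, 0],
    [0, 0, 0],
    [0, 0, 0],
    [0, 0, 0]
  ],
  "claw": [54, 60, 68, 76, 80]
}}

```text
t: 8.05
position: [384.0, 102.2, 65.0]
ee_rot: [-3.142, -0.0, 0.504]
ft_force: [-0.1, 0.0, 0.3]
gripper_width: 0.839
```

```bash
python3 go.py 384 102.2 64 28.9; python3 - <<'E'
from bench import r
from h import *
f=r.grab_frame('top');s=r.grab_frame('scene')
a=cv2.resize(f['image'][220:290,125:205],None,fx=5,fy=5,interpolation=3)[:,:,::-1]
a=cv2.convertScaleAbs(a,alpha=1.6)
b=cv2.resize(s['image'][255:325,165:245],None,fx=5,fy=5,interpolation=3)[:,:,::-1]
cv2.imwrite('pics/c6.png',np.hstack([a,b]))
E
```

```text
t 8.05 pos [384.  102.2  65. ] rpy [-180.    -0.    28.9] F [-0.1  0.   0.3] w 78.9 j6 1.15
offset [-0.  0.  1.] rot [-0. -0. -0.] dist 1.0
```

View pics/c6.png

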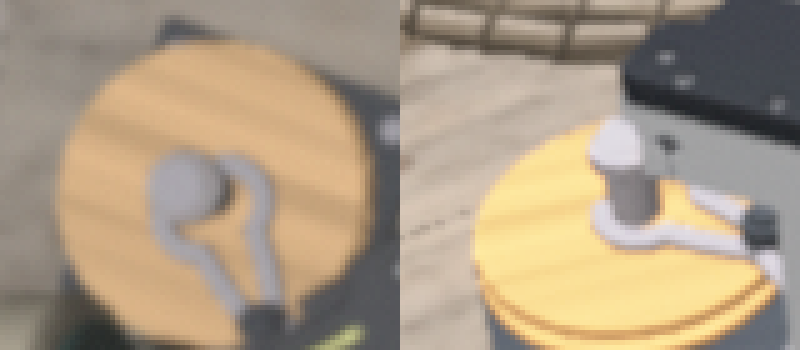

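It is partly closed, so I'll open fully and rise.

Emit:
{"method": "carry_out", "body": {
  "rotation": [
    [0, 0, 0],
    [0, 0, 0],
    [0, 0, 0],
    [0, 0, 0],
    [0, 0, 0]
  ],
  "offset": [
    [0, 0, 0],
    [0, 0, 0],
    [0, 0, 0],
    [0, 0, -10],
    [0, 0, -30]
  ],
  "claw": [94, 94, 94, 94, 94]
}}

```text
t: 8.65
position: [382.7, 102.1, 94.8]
ee_rot: [-3.14, 0.003, 0.504]
ft_force: [-0.1, 0.4, 0.1]
gripper_width: 1.0
```

Emit:
{"method": "carry_out", "body": {
  "rotation": [
    [0, 0, 0],
    [0, 0, 0],
    [0, 0, 0],
    [0, 0, 0],
    [0, 0, 0]
  ],
  "offset": [
    [0, 0, -30],
    [0, 0, -70],
    [-30, 0, -100],
    [-70, 0, -120],
    [-110, 0, -120]
  ],
  "claw": [94, 94, 94, 94, 94]
}}

```text
t: 9.15
position: [288.7, 48.6, 218.2]
ee_rot: [3.138, -0.006, 0.506]
ft_force: [-0.5, -0.9, 0.7]
gripper_width: 1.001
```

```bash
python3 go.py 384 102.2 64 28.9; python3 - <<'E'
from bench import r
from h import *
f=r.grab_frame('top');s=r.grab_frame('scene');np.savez('pics/t7.npz',**f);np.savez('pics/s7.npz',**s)
a=cv2.resize(f['image'][215:305,125:205],None,fx=5,fy=5,interpolation=3)[:,:,::-1]
a=cv2.convertScaleAbs(a,alpha=1.6)
b=cv2.resize(s['image'][245:335,175:255],None,fx=5,fy=5,interpolation=3)[:,:,::-1]
cv2.imwrite('pics/c7.png',np.hstack([a,b]))
E
```

```text
t 9.15 pos [288.7  48.6 218.2] rpy [179.8  -0.3  29. ] F [-0.5 -0.9  0.7] w 94.1 j6 0.99
offset [108.5  -1.4 154.8] rot [ 0.2 -0.3  0.1] dist 189.0
```

View pics/c7.png

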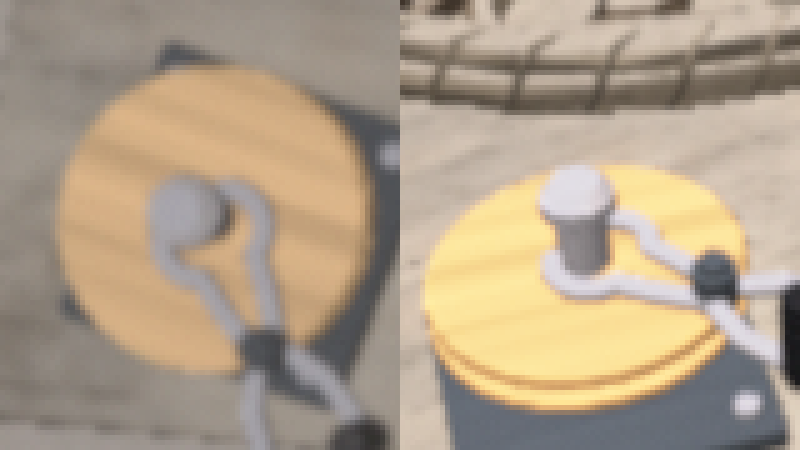

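The ring has stayed partly open, with the jaws pinching the neck off-centre. I'll measure where the neck sits in the ring frame.

```bash
python3 - <<'E'
from tri import *
f=dict(np.load('pics/t7.npz'));s=dict(np.load('pics/s7.npz'))
T=lambda u,v:(125+u/5,215+v/5); S=lambda u,v:(175+(u-400)/5,245+v/5)
g=np.array([473.2,144.7,62.])
print('groove in crops',(proj(f,g)-[125,215])*5,(proj(s,g)-[175,245])*5+[400,0])
h=ray(f,*T(264,348),78);print('hinge',h,'tri',tri(f,T(264,350),s,S(715,275)))
for n,p in dict(rl=(267,245),ro=(272,212),rtip=(232,190),ll=(205,285),lo=(162,245),grip_r=(358,432)).items():print(n,ray(f,*T(*p),62 if n[0]!='g' else 94).round(1))
print('left jaw front scene',ray(s,*S(550,265),62),ray(s,*S(580,288),62),'right tip?',ray(s,*S(622,215),62))
# whole ring picture: dark grips in top image below wheel
cv2.imwrite('pics/c8.png',cv2.resize(cv2.convertScaleAbs(f['image'][225:325,140:230,::-1],alpha=1.6),None,fx=6,fy=6,interpolation=3))
E
```

```text
groove in crops [211.72160814 216.82104333] [589.51384945 245.07697376]
hinge [427.00893295 120.70139142  78.        ] tri [426.45480661 123.42039834  68.30785827]
rl [463.3 125.   62. ]
ro [474.9 123.6  62. ]
rtip [482.7 137.9  62. ]
ll [449.2 146.3  62. ]
lo [463.3 161.8  62. ]
grip_r [398.7  84.1  94. ]
left jaw front scene [472.78908789 160.18048638  62.        ] [456.20273341 158.26388059  62.        ] right tip? [479.85806334 127.93288862  62.        ]
```

View pics/c8.png

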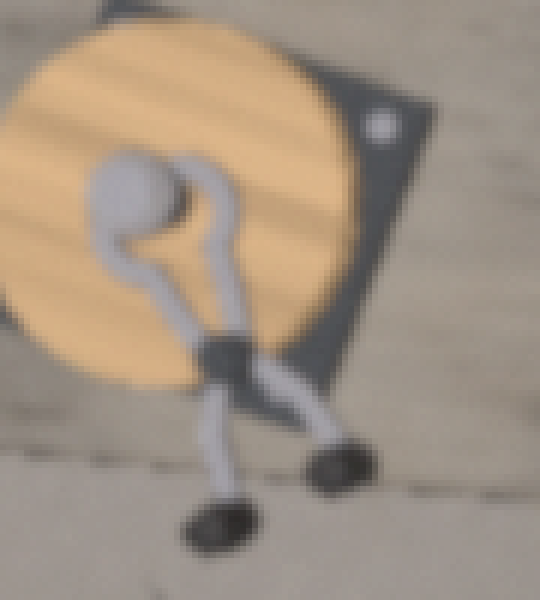

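c8 shows the ring about 0.09 rad open: grips' separation is about 38 mm and the neck sits about 7 mm ahead of the bore centre. The pads' friction dragged the ring back as the grips opened. To mend it I'll squeeze again, shift forward about 8 mm and release.

```bash
python3 - <<'E'
from h import *
f=dict(np.load('pics/t7.npz'))
C=lambda u,v:(140+u/6,225+v/6)
a=ray(f,*C(205,532),94);b=ray(f,*C(328,474),94);m=(a+b)/2;h=ray(f,*C(224,352),78)
g=np.array([473.2,144.7])
q=h-m;th=np.arctan2(q[1],q[0]);u=np.array([np.cos(th),np.sin(th)])
print(a,b,m,np.hypot(*(a-b)[:2]),h,np.degrees(th),np.hypot(*q[:2]),'groove in ring',(g-h[:2])@u-45,(g-h[:2])@[-u[1],u[0]])
# depth-derived grip tops
d=f['depth'];M=R.from_euler('xyz',f['attitude']).as_matrix()
v,w=np.mgrid[285:325,160:215];D=d[285:325,160:215]
P=(np.linalg.inv(f['mtx'])@np.stack([w.ravel(),v.ravel(),np.ones(v.size)]))*D.ravel();P=(M@P).T+f['position']
k=(P[:,2]>80)&(P[:,2]<105)&(P[:,0]<425);from sklearn.cluster import KMeans if 0 else None
E
python3 - <<'E'
import sys;sys.path.insert(0,'.')
from h import *
f=dict(np.load('pics/t7.npz'));M=R.from_euler('xyz',f['attitude']).as_matrix()
v,w=np.mgrid[285:325,160:215];D=f['depth'][285:325,160:215]
P=(M@((np.linalg.inv(f['mtx'])@np.stack([w.ravel(),v.ravel(),np.ones(v.size)]))*D.ravel())).T+f['position']
P=P[(P[:,2]>86)&(P[:,2]<105)&(P[:,0]<425)].astype(np.float32)
_,l,c=cv2.kmeans(P,2,None,(3,50,.1),5,cv2.KMEANS_PP_CENTERS);print(len(P),c,np.bincount(l.ravel()))
E
python3 go.py 386 101 130 28.5
```

```text
121 [[379.71658  121.22229   91.87605 ]
 [396.34753   87.577805  91.93799 ]] [62 59]
t 9.25 pos [283.8  48.1 215.9] rpy [179.9   0.   28.8] F [-0.2  0.1  0. ] w 93.7 j6 0.99
offset [115.1   2.7  85.8] rot [0.1 0.  0.3] dist 144.0  File "<stdin>", line 12
    k=(P[:,2]>80)&(P[:,2]<105)&(P[:,0]<425);from sklearn.cluster import KMeans if 0 else None
                                                                               ^^
SyntaxError: invalid syntax
```

Emit:
{"method": "carry_out", "body": {
  "rotation": [
    [0, 0, 1],
    [0, 0, 2],
    [0, 0, 2],
    [0, 0, 2],
    [0, 0, 2]
  ],
  "offset": [
    [30, 0, 0],
    [60, 0, 30],
    [90, 0, 60],
    [117, 0, 86],
    [117, 0, 86]
  ],
  "claw": [94, 94, 94, 94, 94]
}}

```text
t: 9.75
position: [391.2, 106.9, 126.3]
ee_rot: [-3.139, 0.004, 0.47]
ft_force: [-0.8, 0.3, -0.6]
gripper_width: 1.002
```

```bash
python3 go.py 387 104 65 27
```

```text
t 9.75 pos [391.2 106.9 126.3] rpy [-179.9    0.2   26.9] F [-0.8  0.3 -0.6] w 94.2 j6 1.19
offset [-4.8  0.8 61.3] rot [-0.1  0.2 -0.1] dist 61.0
```

Emit:
{"method": "carry_out", "body": {
  "rotation": [
    [0, 0, 0],
    [0, 0, 0]
  ],
  "offset": [
    [-3, 0, 10],
    [-3, 0, 10]
  ],
  "claw": [94, 94]
}}

```text
t: 9.95
position: [385.6, 103.9, 118.5]
ee_rot: [-3.141, 0.002, 0.469]
ft_force: [0.5, -0.1, 0.3]
gripper_width: 1.002
```

```bash
python3 go.py 387 104 65 27
```

```text
t 9.95 pos [385.6 103.9 118.5] rpy [-1.80e+02  1.00e-01  2.69e+01] F [ 0.5 -0.1  0.3] w 94.2 j6 1.19
offset [ 1.4  0.5 53.5] rot [-0.   0.1 -0.1] dist 54.0
```

Emit:
{"method": "carry_out", "body": {
  "rotation": [
    [0, 0, 0],
    [0, 0, 0],
    [0, 0, 0],
    [0, 0, 0],
    [0, 0, 0]
  ],
  "offset": [
    [1, 0, 20],
    [1, 0.5, 40],
    [1, 0.5, 53],
    [1, 0.5, 53],
    [1, 0.5, 53]
  ],
  "claw": [94, 94, 85, 70, 60]
}}

```text
t: 10.45
position: [388.6, 104.0, 67.0]
ee_rot: [3.141, -0.001, 0.469]
ft_force: [0.1, 1.2, -0.2]
gripper_width: 0.781
```

Emit:
{"method": "carry_out", "body": {
  "rotation": [
    [0, 0, 0],
    [0, 0, 0],
    [0, 0, 0],
    [0, 0, 0],
    [0, 0, 0]
  ],
  "offset": [
    [0, 0, 0],
    [0, 0, 0],
    [0, 0, 0],
    [0, 0, 0],
    [0, 0, 0]
  ],
  "claw": [50, 40, 25, 10, 5]
}}

```text
t: 10.95
position: [387.7, 104.0, 66.0]
ee_rot: [-3.141, 0.002, 0.469]
ft_force: [-2.1, -1.2, 2.4]
gripper_width: 0.36
```

Emit:
{"method": "carry_out", "body": {
  "rotation": [
    [0, 0, 0],
    [0, 0, 0],
    [0, 0, 0]
  ],
  "offset": [
    [0, 0, 0],
    [0, 0, 0],
    [0, 0, 0]
  ],
  "claw": [5, 5, 5]
}}

```text
t: 11.25
position: [387.7, 104.0, 65.9]
ee_rot: [-3.141, 0.002, 0.469]
ft_force: [-4.1, -1.6, 5.5]
gripper_width: 0.272
```

```bash
python3 go.py 387 104 65 27; python3 - <<'E'
from bench import r
from h import *
f=r.grab_frame('top');s=r.grab_frame('scene');np.savez('pics/t9.npz',**f);np.savez('pics/s9.npz',**s)
g=cv2.cvtColor(f['image'],cv2.COLOR_RGB2HSV)
print('sat');
for row in g[244:284:1,146:188,1]:print(''.join('#' if x<45 else '+' if x<75 else '.' for x in row))
E
```

```text
t 11.25 pos [387.7 104.   65.9] rpy [-1.80e+02  1.00e-01  2.69e+01] F [-4.1 -1.6  5.5] w 25.5 j6 1.19
offset [-0.6 -0.3  0.9] rot [-0.   0.1 -0.1] dist 1.0
sat
..........................................
..........................................
..........................................
.............................+++++........
.............................+####++......
.............................#######+.....
............+++###++.........+#######+....
..........++########+.........+######+....
.........++##########++........++#####+...
.........+############+..........+#####...
........+##############+.........+#####+..
........+###############+.........+####+..
........+###############+.........+####+..
........#################.........+####+..
........+################.........+####+..
....+++++################.........#####+..
...+###++###############+........+#####...
...+####++#############+........+#####+...
..+####+.++###########+.........+#####+...
..+####+...+########+..........+#####+....
..+####+....++###+++...........+####+.....
..+####+.......+...............+####+.....
..+####+.......................+####+.....
..+#####.......................+####+.....
...#####+......................+####+.....
...+#####++....................+####+.....
...+#######++++++..............+####+.....
....+############+.............+####+.....
.....+############+............+####+.....
......+############+...........+####+.....
.......+++##########++.........+####+.....
..........+++++#######+........+####+.....
...............+#######+.......+####+.....
................+#######+......+####+.....
.................++######++...+#####+.....
..................++#######++#######+.....
....................+###############......
+....................++############+....++
#.....................++###########+..++##
#+......................+###########+.+###
```

```bash
python3 - <<'E'
from h import *
f=dict(np.load('pics/t9.npz'));g=np.array([473.2,144.7])
a=ray(f,151,261,63);b=ray(f,176.3,249,63);m=(a+b)/2;t=b-a;th=np.arctan2(t[1],t[0])+np.pi/2;u=np.array([np.cos(th),np.sin(th)])
print(a,b,np.hypot(*t[:2]),np.degrees(th));bore=m[:2]-6.5*u
print('bore',bore,'groove in ring',(g-bore)@u,(g-bore)@[-u[1],u[0]])
E
```

```text
[468.48467285 172.82118636  63.        ] [489.70207909 129.20480516  63.        ] 48.503268303302235 25.94083617340384
bore [473.24827547 148.16961746] groove in ring -1.56117076858392 -3.0989226658852713
```

Emit:
{"method": "carry_out", "body": {
  "rotation": [
    [0, 0, 0],
    [0, 0, 0],
    [0, 0, 0],
    [0, 0, 0],
    [0, 0, 0]
  ],
  "offset": [
    [0, 0, -1.5],
    [2, 1.5, -1.5],
    [4, 3, -1.5],
    [4, 3, -0.5],
    [4, 3, -0.5]
  ],
  "claw": [5, 5, 5, 5, 5]
}}

```text
t: 11.85
position: [394.4, 103.5, 66.5]
ee_rot: [3.141, -0.001, 0.469]
ft_force: [0.5, -0.2, 0.6]
gripper_width: 0.273
```

Emit:
{"method": "carry_out", "body": {
  "rotation": [
    [0, 0, 0],
    [0, 0, 0],
    [0, 0, 0],
    [0, 0, 0],
    [0, 0, 0]
  ],
  "offset": [
    [0, 0, 0],
    [0, 0, 0],
    [0, 0, 0],
    [0, 0, 0],
    [0, 0, 0]
  ],
  "claw": [30, 40, 50, 60, 70]
}}

```text
t: 12.35
position: [393.7, 103.5, 66.5]
ee_rot: [-3.142, -0.001, 0.469]
ft_force: [0.7, -0.7, -0.4]
gripper_width: 0.622
```

Emit:
{"method": "carry_out", "body": {
  "rotation": [
    [0, 0, 0],
    [0, 0, 0],
    [0, 0, 0],
    [0, 0, 0]
  ],
  "offset": [
    [0, 0, 0],
    [0, 0, 0],
    [0, 0, 0],
    [0, 0, 0]
  ],
  "claw": [80, 94, 94, 94]
}}

```text
t: 12.75
position: [393.3, 103.3, 66.4]
ee_rot: [-3.142, 0.0, 0.469]
ft_force: [-0.1, 0.5, -0.4]
gripper_width: 0.959
```

```bash
python3 go.py 387 104 65 27; python3 - <<'E'
from bench import r
from h import *
f=r.grab_frame('top');np.savez('pics/t10.npz',**f)
g=cv2.cvtColor(f['image'],cv2.COLOR_RGB2HSV)
for row in g[244:284:1,146:188,1]:print(''.join('#' if x<45 else '+' if x<75 else '.' for x in row))
E
```

```text
t 12.75 pos [393.3 103.3  66.4] rpy [-180.     0.    26.9] F [-0.1  0.5 -0.4] w 90.1 j6 1.19
offset [-5.3 -3.5  1.4] rot [-0.   0.  -0.1] dist 7.0
..........................................
..........................................
..........................................
..........................................
...................++++...................
...............+++#####++.................
............++###########++...............
...........+###############+..............
.........++#################+.............
.........+###################.............
........+####################+............
........+#####################............
........+#####################+...........
........+#####################+...........
........+#####################+...........
........+#####################+...........
........+#####################+...........
.........+####################............
.........++###########++#####+............
..........+##########+..+#####............
...........+#########+..+#####+...........
............+########+...+####+...........
............++########+..+#####+..........
..............+########...+####+..........
...............++######+..+#####+.........
.................++#####+..+####+.........
..................++####+..+#####.........
...................+#####+..#####+........
....................+#####+.+####+........
....................+#####+.+#####+.......
+....................+#####+++####+.......
#....................++#####++#####.......
#+....................+#####++#####+......
##.....................+###########+.....+
##+....................++##########+....++
###.....................+###########++++##
###+.....................+################
####+++...................+###############
##########+++++...........+###############
################++.........###############
```

It closed fully this time. Retreat upward and check.

Emit:
{"method": "carry_out", "body": {
  "rotation": [
    [0, 0, 0],
    [0, 0, 0],
    [0, 0, 0],
    [0, 0, 0],
    [0, 0, 0]
  ],
  "offset": [
    [0, 0, 0],
    [0, 0, -15],
    [0, 0, -45],
    [0, 0, -85],
    [0, 0, -120]
  ],
  "claw": [94, 94, 94, 94, 94]
}}

```text
t: 13.3
position: [393.3, 103.3, 188.0]
ee_rot: [3.142, -0.0, 0.469]
ft_force: [0.3, -0.1, -0.1]
gripper_width: 0.998
```

Emit:
{"method": "carry_out", "body": {
  "rotation": [
    [0, 0, 0],
    [0, 0, 0],
    [0, 0, 0],
    [0, 0, 0],
    [0, 0, 0]
  ],
  "offset": [
    [-30, 0, 0],
    [-60, 0, 0],
    [-90, 0, 0],
    [-110, 0, 0],
    [-110, 0, 0]
  ],
  "claw": [94, 94, 94, 94, 94]
}}

```text
t: 13.8
position: [293.0, 53.2, 186.3]
ee_rot: [-3.141, 0.001, 0.467]
ft_force: [0.6, 0.1, 1.3]
gripper_width: 1.001
```

```bash
python3 - <<'E'
from bench import r
from h import *
f=r.grab_frame('top');s=r.grab_frame('scene');print(r.sense()['ft_force'],r.sense()['position'])
M=R.from_euler('xyz',f['attitude']).as_matrix()
def pts(r0,r1,c0,c1):
    v,w=np.mgrid[r0:r1,c0:c1];D=f['depth'][r0:r1,c0:c1]
    return (M@((np.linalg.inv(f['mtx'])@np.stack([w.ravel(),v.ravel(),np.ones(v.size)]))*D.ravel())).T+f['position']
P=pts(280,325,155,220);k=P[(P[:,2]>86)&(P[:,2]<105)&(P[:,0]<430)].astype(np.float32)
_,l,c=cv2.kmeans(k,2,None,(3,50,.1),5,cv2.KMEANS_PP_CENTERS);print('grips',c,np.hypot(*(c[0]-c[1])[:2]))
d=(c[1]-c[0])[:2];n=np.array([-d[1],d[0]])/np.hypot(*d);n*=np.sign(n[0]);m=c.mean(0)[:2];print('heading',np.degrees(np.arctan2(n[1],n[0])),'groove in ring',(np.array([473.2,144.7])-m)@n-87,(np.array([473.2,144.7])-m)@[-n[1],n[0]])
# heights: rods/legs and wheel
sat=cv2.cvtColor(f['image'],cv2.COLOR_RGB2HSV)[...,1]
Z=pts(244,284,146,188)[:,2].reshape(40,42);S=sat[244:284,146:188]
yy,xx=np.mgrid[:40,:42]
print('wheel z',np.median(Z[(S>75)]),'front ring z',np.median(Z[5:9,20:26][S[5:9,20:26]<45]),'leg z',np.median(Z[22:30,20:33][S[22:30,20:33]<45]))
for row in S:print(''.join('#' if x<45 else '+' if x<75 else '.' for x in row))
g=np.load('pics/top0.npz')['image'].astype(int);q=f['image'].astype(int)
print('small clip diff',np.abs(g-q)[225:280,425:470].mean(),'big clip old spot',np.abs(g-q)[235:305,335:395].mean())
E
```

```text
[ 0.51836519 -0.20755534  0.55415675] [296.1685138   53.72837374 186.76418894]
grips [[386.0377   125.045395  92.30744 ]
 [408.00723   84.30012   92.34943 ]] 46.290802
heading 28.333206 groove in ring -0.9514750387028528 -0.921667690413237
wheel z 56.66485066020584 front ring z 66.67537320484621 leg z 64.58775715287197
..........................................
..........................................
..........................................
..........................................
...................++++...................
...............+++#####++.................
............++###########++...............
..........++###############+..............
.........++#################+.............
.........+###################.............
........+####################+............
........+#####################............
........+#####################+...........
........+#####################+...........
........+#####################+...........
........+#####################+...........
........+#####################+...........
.........+####################............
.....
[... 312 characters left out ...]
.++#####+..+####+.........
..................+#####+..+#####.........
...................+#####+..+####+........
....................+#####..+####+........
....................+#####+.+#####+.......
.....................+#####++#####+.......
.....................+######++#####.......
......................+######+#####+......
.......................+###########+......
........................+##########++.....
........................+############++...
.........................+#############++.
..........................+###############
++........................+###############
#++........................+##############
small clip diff 1.5272727272727273 big clip old spot 4.1820634920634925
```

```bash
python3 -c "
from bench import r
print(r.job_done())"
```

```text
the job is handed in; nothing more can be done
None
```

The larger ring is closed round the arbor's groove and lying flat on the wheel. I handed the job in after about 14 s of robot time.

**What I did:** I squeezed the ring's grips, carried the spread ring over the arbor's head and lowered it to the wheel. On the first release the pads dragged the ring about 6 mm back, and the jaws pinched the neck part-open. I squeezed it again in place, shifted it about 4 mm forward and 3 mm sideways, and released it. The ring then shut fully.

**Last checks:**
- **Closed:** the grips are 46.3 mm apart, against 46 mm when fully shut.
- **Centred:** the arbor's axis is about 1 mm from the bore centre, as close as the cameras can tell.
- **Flat:** both grip tops are at the same height. The rod tops read 8–10 mm above the wheel for an 8 mm rod, within depth noise.
- **Smaller ring:** its part of the image is unchanged.
- **Robot:** the gripper is clear of everything.

The final state was checked by numbers only, as I had used all 12 picture views. No final check failed or disagreed with another.

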